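# Let the amber beads out with the flap lever

### The arm

A 7-joint arm with a two-finger parallel gripper is mounted at the origin on a cart in front of the work surface, level with it; the furniture and walls round the work are solid. World frame = base frame: x ahead of the robot, y to its left, z up, the work surface at z = 0. Lengths are in m, angles in rad, forces in N, time in s.
With the tool pointing down it reaches from about 0.35 to 0.9 m from the base axis. Payload 8.1 kg.
Tool frame: the origin (TCP) lies at the centre of the arm's flange, where the gripper is bolted on; the fingertips stand 178 mm ahead of it and the grasp point (between the pads) lies 159 mm ahead of it; x points along the fingers, z is the direction in which the jaws open and shut, and the axes are right-handed (so a half turn about x gives the same grasp; the last joint's range is limited). The gripper opens to 92 mm and grips with 3 to 60 N. Pads are 19 mm wide; open, the fingers measure 130 mm over their backs; the gripper's body (75 mm by 190 mm) begins 47 mm behind the grasp point.
Start: joints at [-1.3, 0.434, 0.025, 1.573, -0.012, 1.134, -0.075], TCP at [0.228, 0.582, 0.405] pointing down, gripper open.
Joint ranges: [-2.62, 2.62], [-0.44, 2.09], [-1.27, 1.32], [0.08, 2.57], [-1.32, 4.46], [0.12, 2], [-2.74, 2.74]. Speed limits (rad/s): [2.22, 2.22, 3.01, 3.01, 3.14, 3.14, 3.14].

### API

Orientations are given as a rotation vector (axis times angle).
In Python, from cell import arm, get_image, search_frame, pinpoint gives the robot as it stands.
- The arm moves only by the tool arm_command, never from a script. Its argument "motion" is a list of rows, each a list of 7 numbers: the finger opening in mm, from 0 to 91.8, then the shift along the tool's x, y, z in mm, then the turn, a rotation vector about the tool's x, y, z in degrees. In form: [[fingers, x, y, z, ax, ay, az], ...]. A call has 1 to 5 rows; each row shifts and turns the commanded pose from where the row before left it, along the tool's axes as they then stand; what a row does not reach is not made up. A row lasts 1/8 s, in which the tool goes at most 62.5 mm and 10.7 degrees, less where a joint would pass 70% of its speed; a pose out of reach is approached as far as the arm can. A call with a gripper value outside its range is refused whole. The fingers move at their own pace and stop on an object; "newtons" is the grip in N (left out, the last holds). Time passes only in rows, so rows that do not move let the fingers close. It gives the time, the measured TCP pose, the force and the opening at its end, in the units of the state.
- arm.observe(): the state, without advancing time (a new reading comes with each control period).
- get_image(name): name is "scene" or "top" or "wrist"; returns a dict with "frame" (480x640x3 uint8, red, green, blue), "range_z" (480x640 float32, m along the optical axis (not along the pixel's ray), 0 where there is no reading), "K" (3x3 intrinsics, pixels), "distortion" ([k1, k2, p1, p2, k3] as OpenCV has them; the pictures are not rectified), "origin" and "rotation" of the camera in the world; the wrist camera has in their place "tool_from_camera" (4x4, takes a point from camera to tool coordinates, whose origin is the TCP and whose axes are the tool frame's). Camera axes: x right, y down, z forward; pixel columns grow to the right and rows downward; lengths in m; the calibration is good to about 2 mm. A picture is of the moment at which its call begins: read the wrist's pose just before it.
- arm.sign_off(): hands the job in, once; it reports no verdict.
Trained networks look in the newest picture that a camera, given by its name, has taken for a name from the list of things; names that differ only in an ending like _2 or _b are one class to them, and where a whole thing is asked for, a point or a joint stands for the part that bears it (a point fixed in the world has none). Each returns a list of dicts, best first, with "p" (0 to 1); they miss things now and then, are a little off and sometimes report something else, mostly with a low value. They report only what shows in the picture. A call takes as long as a camera call.
- search_frame(camera, target): "point" ([x, y, z] in m, in world coordinates, good to about 4 mm: the middle of the surface that is visible of it).
- pinpoint(camera, target): "point" ([x, y, z] in m, in world coordinates, good to about 4 mm: a listed point, or the origin of a listed thing).
The state is a dict: "clock": time; "joints": joint angles; "dq": joint speeds; "joint_efforts": joint torques, N m; "position": TCP position; "ee_rot": TCP orientation; "force": force on the tool from outside, world axes, zero at the start; "ft_torque": the same for the moment, N m; "width": opening from 0.0 (shut) to 1.0 (fully open).
Only numpy, scipy, OpenCV 4.12 (cv2) and the standard library are available. Lean on these libraries where they do the work, as an engineer would, in place of code of your own. Each camera call takes 0.05 s, during which the arm holds its last target. There are 200 camera calls.

### The job

Press down the round pad on the long end of the lever so that its short end raises the heavy steel flap, and keep it down until all three amber beads have rolled out under the flap into the tray. Then ease the lever back up so that the flap closes without slamming, and move clear. Only press the lever: do not lift it out of its cradle, do not touch the flap or the beads, and leave the other things on the table alone.

Things in the scene. Friction and masses are not known exactly. Their poses are not given: they have to be found in the camera images.
- feeder: Fixed bead feeder on a plywood base 244 x 112 x 10 mm, crosswise on the table, its -x end roughly to the robot's left. Origin on the table, 10 mm from the base's middle towards the flap, z up. x runs level along the lever from its long end (-x) to the flap (+x). Chute and tray lie at y = -29 mm, the lever beside them at y = +30 mm. Highest: flap hinge, 97 mm, at x = +100; tray walls 40 mm
- lever_pad (a point): Centre of the top face of the round aluminium pad (22 mm across) at the lever's long end, 102 mm from the pivot: press here. At rest 109 mm above the table, outer end tilted up 24 degrees; fully down, the bar on the rubber stop, about 38 mm. Its arc is nearly straight down (under 10 mm sideways). Takes 2 to 6 N before the stop, but the first touch at 50 mm/s can knock with 15 N; free all round
- lever_pivot (a point): Middle of the lever's cross pin (8 mm thick), 62 mm above the table. The aluminium lever (bar 13 x 10 mm, 140 mm long, 0.12 kg) is loose: its pin merely rests in two open slots 17 mm deep. Its short arm reaches under the flap's side pin, about 40 mm from the pivot
- cradle (a point): Fixed point of the feeder where the middle of the lever's cross pin rests; the lever is in place while lever_pivot is within 8 mm of it
- flap (a joint): Hinge of the heavy steel flap (about 0.9 kg) that shuts off the chute, in rad: 0 = closed, lip on the chute; grows as the lever raises it. Beads pass beneath from about 0.2; the lever at its stop gives about 0.3 or a little more. It falls shut by its own weight and slams if the pad is let go suddenly; with the pad let up at 0.1 m/s it closes at under 1 rad/s
- tray (a point): Middle of the floor of the fixed open wooden tray at the foot of the chute (inside about 71 x 43 mm along the feeder's x and y, walls about 20 mm above the floor), 16 mm above the table; axes as the feeder's
- bead_1_center (a point): Centre of a polished round amber bead, 18 mm across, 10 g, that lies on the chute behind the closed flap at the start and rolls into the tray by itself when the flap is up
- bead_2_center (a point): Centre of a polished round amber bead, 18 mm across, 10 g, that lies on the chute behind the closed flap at the start and rolls into the tray by itself when the flap is up
- bead_3_center (a point): Centre of a polished round amber bead, 18 mm across, 10 g, that lies on the chute behind the closed flap at the start and rolls into the tray by itself when the flap is up
- glue_bottle: Bystander, loose: glue bottle 34 mm across, 86 mm tall; origin at its underside. Not part of the work
- vial_1: Bystander, loose: small corked glass vial 48 mm tall, nearer the robot; origin at its underside. Not part of the work
- vial_2: Bystander, loose: small corked glass vial 48 mm tall, farther from the robot; origin at its underside. Not part of the work
- bead_1: The same bead as point bead_1_center; its axes turn as it rolls
- bead_2: The same bead as point bead_2_center; its axes turn as it rolls
- bead_3: The same bead as point bead_3_center; its axes turn as it rolls
- lever: The loose lever; origin at the middle of its cross pin, axes parallel to the feeder's while it is at rest (pad up), then turned about its y axis as it tips

How it is judged:
On the way, in this order (a step that is already met when the one before it is completed fails the run):
1. the fingers press the lever and the flap starts to rise (value of joint flap above 0.1 rad and contact force between the fingers and lever above 0.5 N), for 0.02 s.
2. all three beads are in the tray while the fingers keep the lever down (all of step 1 and x of bead_1_center in the frame of tray between -0.036 and 0.038 m and y of bead_1_center in the frame of tray between -0.022 and 0.022 m and z of bead_1_center in the frame of tray between 0 and 0.016 m and x of bead_2_center in the frame of tray between -0.036 and 0.038 m and y of bead_2_center in the frame of tray between -0.022 and 0.022 m and z of bead_2_center in the frame of tray between 0 and 0.016 m and x of bead_3_center in the frame of tray between -0.036 and 0.038 m and y of bead_3_center in the frame of tray between -0.022 and 0.022 m and z of bead_3_center in the frame of tray between 0 and 0.016 m), for 0.1 s.
At the end, for the whole second after the job is handed in: All three beads lie in the tray, the flap is closed (under 0.03 rad), and the lever rests in its cradle (pin within 8 mm of its place) with its pad up again (over 95 mm above the table) (x of bead_1_center in the frame of tray between -0.036 and 0.038 m and y of bead_1_center in the frame of tray between -0.022 and 0.022 m and z of bead_1_center in the frame of tray between 0 and 0.016 m and x of bead_2_center in the frame of tray between -0.036 and 0.038 m and y of bead_2_center in the frame of tray between -0.022 and 0.022 m and z of bead_2_center in the frame of tray between 0 and 0.016 m and x of bead_3_center in the frame of tray between -0.036 and 0.038 m and y of bead_3_center in the frame of tray between -0.022 and 0.022 m and z of bead_3_center in the frame of tray between 0 and 0.016 m and value of joint flap below 0.03 rad and distance between lever_pivot and cradle below 0.008 m and z of lever_pad in the frame of feeder above 0.095 m); the robot touches nothing.
It fails at once if the lever is lifted or shifted out of its cradle by more than 8 mm (distance between lever_pivot and cradle above 0.008 m).
It fails at once if the flap slams (closes faster than 3 rad/s) (velocity of joint flap below -3 rad/s).
It fails at once if the robot touches the flap (contact force between any of the arm, the fingers and flap above 0.5 N).
It fails at once if the robot touches a bead (contact force between any of the arm, the fingers and bead_1 above 0.3 N or contact force between any of the arm, the fingers and bead_2 above 0.3 N or contact force between any of the arm, the fingers and bead_3 above 0.3 N).
It fails at once if a bystander is moved by more than 15 mm (distance of any of glue_bottle, vial_1, vial_2 from where it was at the start of the episode above 0.015 m).
It also fails if it takes over 40 s, if anything falls off the work surface, if the arm or the gripper's body presses on something with over 40 N, if the wrist force passes 120 N, or if a joint passes its speed limit or range.

## Working session

There is one attempt and no reset: what is moved stays moved. The work goes in short steps, Python scripts to look and compute and a tool call to move; the robot and the scene stay as the last step left them, time stands still between calls to the robot, and variables do not carry over. Pictures are saved under pics/ and viewed, about 8 in all and at most 12, crops included, and the job is handed in when it is done.

Besides the shell and the picture viewer there is one more tool, called after ">>>" as name([rows], argument=value, ...), one row to a line, values as JSON. arm_command: Moves the arm, as the interface text tells. Its arguments: {"type":"object","properties":{"motion":{"type":"array"},"newtons":{"type":"number"}},"required":["motion"]}

```bash
mkdir -p pics; python3 - <<'E'
from cell import arm,get_image,search_frame,pinpoint
import cv2
s=arm.observe();print({k:s[k] for k in('clock','position','ee_rot','force','width')})
for c in('scene','top'):
    im=get_image(c);cv2.imwrite(f'pics/{c}0.png',im['frame'][:,:,::-1])
    for t in('feeder','lever_pad','lever_pivot','cradle','tray','bead_1_center','glue_bottle','vial_1'):
        print(c,t,[(([round(float(v),3) for v in d['point']]),round(d['p'],2)) for d in pinpoint(c,t)][:4])
E
```

```text
{'clock': 0.0, 'position': array([0.22817692, 0.58160681, 0.40395704]), 'ee_rot': array([-0.93049574,  1.36443853,  0.92883613]), 'force': array([ 1.35058583,  0.58536999, -0.41533234]), 'width': 1.0036673083055079}
scene feeder [([0.516, -0.185, -0.0], 0.89)]
scene lever_pad [([0.503, -0.075, 0.106], 0.61)]
scene lever_pivot []
scene cradle [([0.54, -0.161, 0.067], 0.77)]
scene tray [([0.475, -0.162, 0.014], 0.64), ([0.502, -0.077, 0.109], 0.64)]
scene bead_1_center [([0.491, -0.231, 0.04], 0.64), ([0.491, -0.231, 0.047], 0.54)]
scene glue_bottle [([0.561, 0.228, 0.001], 0.59), ([0.536, -0.157, 0.06], 0.57)]
scene vial_1 [([0.541, 0.278, -0.001], 0.53)]
top feeder [([0.515, -0.189, -0.001], 0.66)]
top lever_pad [([0.505, -0.075, 0.107], 0.98), ([0.543, -0.161, 0.061], 0.4)]
top lever_pivot [([0.541, -0.16, 0.063], 0.94)]
top cradle [([0.541, -0.159, 0.063], 0.78)]
top tray [([0.476, -0.162, 0.018], 0.58)]
top bead_1_center []
top glue_bottle [([0.565, 0.224, 0.001], 0.72)]
top vial_1 [([0.542, -0.161, 0.064], 0.72), ([0.61, 0.279, 0.001], 0.53), ([0.538, 0.275, -0.0], 0.51)]
```

View pics/scene0.png

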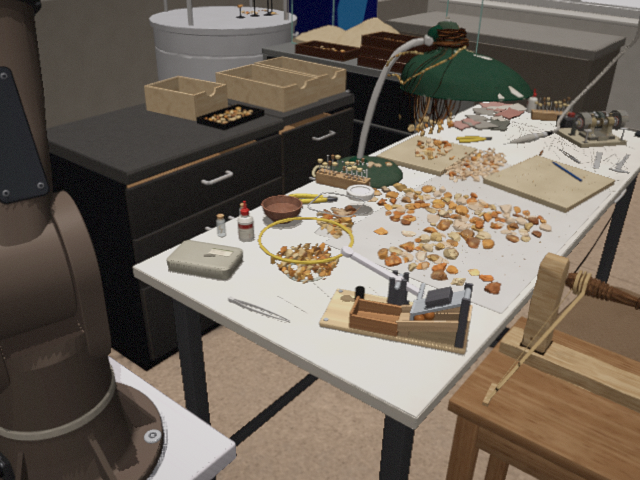

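View pics/top0.png

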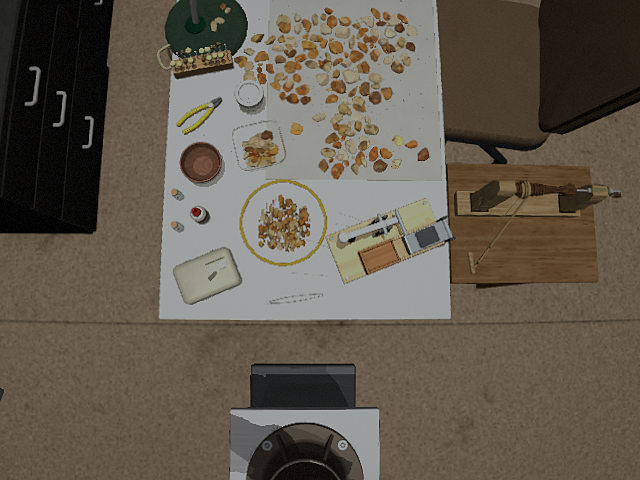

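```bash
python3 - <<'E'
from cell import arm
from scipy.spatial.transform import Rotation as R
import numpy as np
s=arm.observe();M=R.from_rotvec(s['ee_rot']).as_matrix();print(M.round(3))
print('delta tool for pad above (TCP z 0.40):',(M.T@(np.array([.504,-.075,.36])-s['position'])*1000).round(1))
E
```

```text
[[ 0.    -0.931  0.365]
 [ 0.     0.365  0.931]
 [-1.    -0.     0.   ]]
delta tool for pad above (TCP z 0.40): [  44.8 -496.6 -510.8]
```

The scene view shows the feeder at about (400, 320), with the lever pad at (360, 293) and the bystander bottle and vials at (245, 222). In the top view the pad is at (342, 238), the pivot near (380, 228) and the flap at (428, 234). The network positions agree with this. I'll move at the current height with the fingers closed, with the jaw axis to be turned across the lever.

>>> arm_command([
  [0,0,-20,-20,0,0,0],
  [0,0,-40,-40,0,0,0],
  [0,0,-40,-40,0,0,0],
  [0,0,-40,-40,0,0,0],
  [0,0,-40,-40,0,0,0],
])

```text
clock: 1.52
position: [0.3307, 0.3468, 0.405]
ee_rot: [-0.929, 1.362, 0.93]
force: [0.9, 0.7, -0.8]
width: 0.507
```

>>> arm_command([
  [0,0,-40,-40,0,0,0],
  [0,0,-40,-40,0,0,0],
  [0,0,-40,-40,0,0,0],
  [0,0,-40,-40,0,0,0],
  [0,0,-40,-40,0,0,0],
])

```text
clock: 2.15
position: [0.4437, 0.0876, 0.4051]
ee_rot: [-0.93, 1.362, 0.93]
force: [-0.2, 0.3, 0.4]
width: 0.01
```

>>> arm_command([
  [0,0,-40,-40,0,0,0],
  [0,0,0,0,9,0,0],
  [0,0,0,0,9,0,0],
  [0,0,0,0,9,0,0],
  [0,0,0,0,9,0,0],
])

```text
clock: 2.78
position: [0.4658, 0.0374, 0.4049]
ee_rot: [-0.441, 1.525, 0.441]
force: [-0.5, -0.2, -0.3]
width: 0.003
```

>>> arm_command([
  [0,0,0,0,9,0,0],
  [0,0,0,0,0,0,0],
  [0,0,0,0,0,0,0],
])

```text
clock: 3.15
position: [0.4658, 0.0375, 0.4048]
ee_rot: [-0.326, 1.546, 0.326]
force: [0.2, -0.5, 0.8]
width: 0.007
```

```bash
cat > h.py <<'E'
from cell import arm,get_image,search_frame,pinpoint
from scipy.spatial.transform import Rotation as R
import numpy as np
def st():
    s=arm.observe();M=R.from_rotvec(s['ee_rot']).as_matrix()
    print('t',round(s['clock'],2),'tip',(s['position']+M[:,0]*.178).round(4),'F',s['force'].round(1),'w',round(s['width'],2))
    return s,M
def pp(c,*ts):
    get_image(c)
    for t in ts: print(c,t,[([round(float(v),3) for v in d['point']],round(d['p'],2)) for d in pinpoint(c,t)][:4])
E
python3 - <<'E'
from h import *
s,M=st();print(M.round(3))
for i in range(2):pp('top','lever_pad','lever_pivot','cradle')
pp('scene','lever_pad','lever_pivot');pp('wrist','lever_pad','lever_pivot','cradle')
print((M.T@(np.array([.504,-.075,.308])-s['position'])*1000).round(1))
E
```

```text
t 3.15 tip [0.4659 0.0375 0.2268] F [ 0.2 -0.5  0.8] w 0.01
[[ 0.    -0.403  0.915]
 [ 0.     0.915  0.403]
 [-1.     0.     0.   ]]
top lever_pad [([0.505, -0.076, 0.111], 0.71)]
top lever_pivot [([0.541, -0.162, 0.062], 0.95)]
top cradle [([0.543, -0.161, 0.062], 0.65)]
top lever_pad [([0.507, -0.076, 0.109], 0.69)]
top lever_pivot [([0.505, -0.075, 0.107], 0.74), ([0.541, -0.162, 0.063], 0.72)]
top cradle [([0.542, -0.159, 0.063], 0.73)]
scene lever_pad [([0.503, -0.077, 0.105], 0.61)]
scene lever_pivot [([0.471, -0.16, 0.013], 0.73), ([0.537, -0.16, 0.062], 0.64)]
wrist lever_pad [([0.504, -0.078, 0.109], 0.43)]
wrist lever_pivot []
wrist cradle []
[  96.8 -118.3  -10.5]
```

>>> arm_command([
  [0,0,-57,-5,0,0,0],
  [0,0,-40,-5,0,0,0],
  [0,0,-20,0,0,0,0],
  [0,40,0,0,0,0,0],
  [0,30,0,0,0,0,0],
])

```text
clock: 4.53
position: [0.5034, -0.074, 0.3336]
ee_rot: [-0.322, 1.547, 0.322]
force: [-0.0, 0.7, -0.1]
width: 0.001
```

>>> arm_command([
  [0,20,0,0,0,0,0],
  [0,10,0,0,0,0,0],
  [0,0,0,0,0,0,0],
])

```text
clock: 4.9
position: [0.5034, -0.0738, 0.3045]
ee_rot: [-0.323, 1.547, 0.323]
force: [0.3, 0.5, 0.0]
width: 0.006
```

```bash
python3 - <<'E'
from h import *
import cv2
st()
im=get_image('scene');f=im['frame'][240:380,290:510,::-1]
cv2.imwrite('pics/s1.png',cv2.resize(f,None,fx=3.5,fy=3.5,interpolation=cv2.INTER_CUBIC))
E
```

```text
t 4.9 tip [ 0.5033 -0.0738  0.1265] F [0.3 0.5 0. ] w 0.01
```

View pics/s1.png

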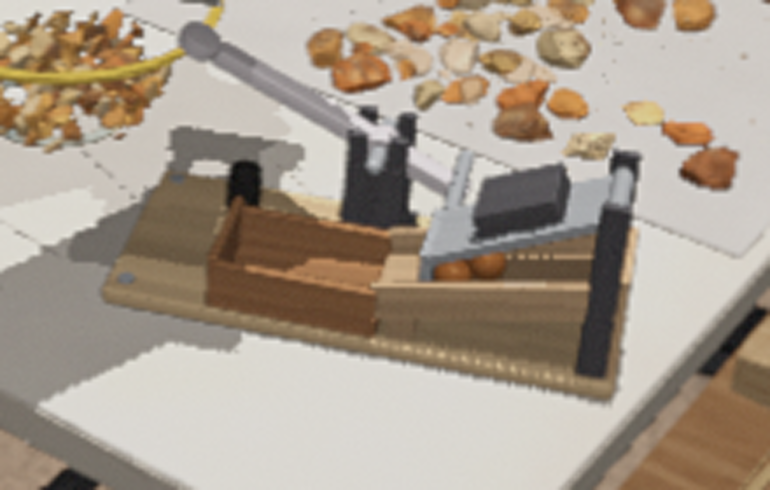

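The crop shows the lever pad up at (200, 40), the rubber stop at (243, 185), the pin in its cradle at (378, 150) and the beads behind the closed flap at (470, 268). The fingertips are just above the crop. I'll start pressing gently.

>>> arm_command([
  [0,4,0,0,0,0,0],
  [0,3,0,0,0,0,0],
  [0,3,0,0,0,0,0],
  [0,3,0,0,0,0,0],
  [0,3,0,0,0,0,0],
])

```text
clock: 5.58
position: [0.5035, -0.0737, 0.2886]
ee_rot: [-0.323, 1.547, 0.323]
force: [-0.4, 1.0, 3.9]
width: 0.002
```

>>> arm_command([
  [0,3,0,0,0,0,0],
  [0,3,0,0,0,0,0],
  [0,4,0,0,0,0,0],
  [0,4,0,0,0,0,0],
  [0,4,0,0,0,0,0],
])

```text
clock: 6.2
position: [0.5037, -0.0735, 0.2708]
ee_rot: [-0.323, 1.546, 0.323]
force: [-1.2, 1.6, 5.3]
width: 0.005
```

```bash
python3 - <<'E'
from h import *
import cv2
st()
im=get_image('scene');f=im['frame'][220:380,290:510,::-1]
cv2.imwrite('pics/s2.png',cv2.resize(f,None,fx=3.5,fy=3.5,interpolation=cv2.INTER_CUBIC))
pp('scene','lever_pad','lever_pivot')
E
```

```text
t 6.2 tip [ 0.5038 -0.0734  0.0928] F [-1.2  1.6  5.3] w 0.0
scene lever_pad [([0.501, -0.069, 0.089], 0.95)]
scene lever_pivot [([0.536, -0.158, 0.063], 0.83), ([0.513, -0.229, 0.035], 0.7)]
```

View pics/s2.png

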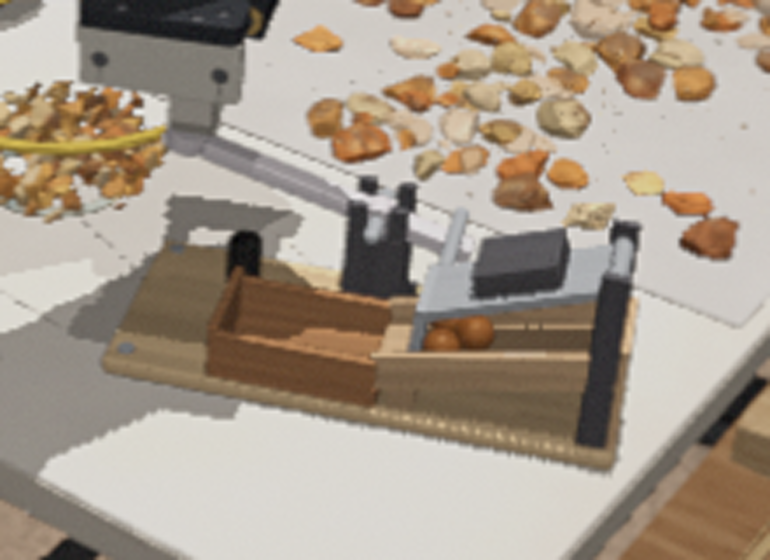

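The finger rests on the pad at (195, 140), the lever is tipping, the pin is seated and the flap is starting to lift. I'll continue, following the arc slightly outwards.

>>> arm_command([
  [0,5,1,0,0,0,0],
  [0,5,1,0,0,0,0],
  [0,5,1,0,0,0,0],
  [0,5,1,0,0,0,0],
  [0,5,0,0,0,0,0],
])

```text
clock: 7.02
position: [0.5018, -0.0701, 0.2453]
ee_rot: [-0.323, 1.547, 0.323]
force: [-0.4, 1.2, 2.3]
width: 0.002
```

>>> arm_command([
  [0,5,0,0,0,0,0],
  [0,5,0,0,0,0,0],
  [0,4,0,0,0,0,0],
  [0,4,0,0,0,0,0],
  [0,3,0,0,0,0,0],
])

```text
clock: 7.65
position: [0.502, -0.0704, 0.2246]
ee_rot: [-0.323, 1.546, 0.322]
force: [0.3, -0.3, 1.8]
width: 0.005
```

```bash
python3 - <<'E'
from h import *
import cv2
st()
im=get_image('scene');f=im['frame'][220:380,290:510,::-1]
cv2.imwrite('pics/s3.png',cv2.resize(f,None,fx=3.5,fy=3.5,interpolation=cv2.INTER_CUBIC))
pp('scene','lever_pad','lever_pivot','bead_1_center','tray')
E
```

```text
t 7.65 tip [ 0.502  -0.0704  0.0466] F [ 0.3 -0.3  1.8] w 0.01
scene lever_pad [([0.498, -0.066, 0.041], 0.82)]
scene lever_pivot [([0.536, -0.159, 0.063], 0.8), ([0.538, -0.158, 0.064], 0.5)]
scene bead_1_center [([0.458, -0.141, 0.027], 0.47)]
scene tray [([0.472, -0.161, 0.012], 0.64)]
```

View pics/s3.png

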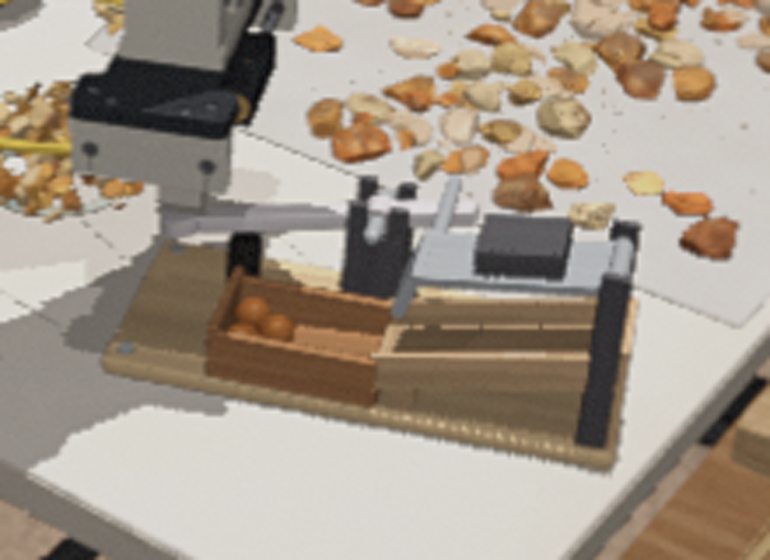

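All three beads are in the tray, at (250, 308), (243, 330) and (278, 325), and the flap is up. I'll hold briefly, then check from above.

>>> arm_command([
  [0,1,0,0,0,0,0],
  [0,0,0,0,0,0,0],
  [0,0,0,0,0,0,0],
  [0,0,0,0,0,0,0],
  [0,0,0,0,0,0,0],
])

```text
clock: 8.57
position: [0.5019, -0.0701, 0.2238]
ee_rot: [-0.323, 1.546, 0.323]
force: [0.7, -0.2, 1.8]
width: 0.003
```

>>> arm_command([
  [0,0,0,0,0,0,0],
  [0,0,0,0,0,0,0],
  [0,0,0,0,0,0,0],
  [0,0,0,0,0,0,0],
  [0,0,0,0,0,0,0],
])

```text
clock: 9.2
position: [0.5019, -0.0701, 0.2238]
ee_rot: [-0.323, 1.546, 0.323]
force: [0.9, -0.7, 1.9]
width: 0.005
```

```bash
python3 - <<'E'
from h import *
import cv2
st()
s=get_image('scene')['frame'][220:380,290:510,::-1]; t=get_image('top')['frame'][180:300,310:475,::-1]
a=cv2.resize(s,(396,288),interpolation=cv2.INTER_CUBIC);b=cv2.resize(t,(396,288),interpolation=cv2.INTER_CUBIC)
cv2.imwrite('pics/s4.png',np.hstack([a,b]))
E
```

```text
t 9.2 tip [ 0.5019 -0.0701  0.0458] F [ 0.9 -0.7  1.9] w 0.01
```

View pics/s4.png

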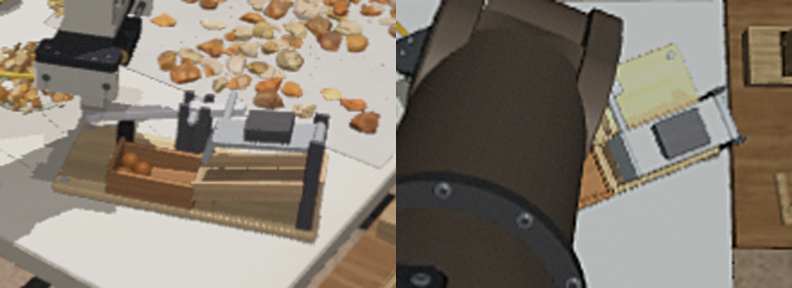

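```bash
python3 - <<'E'
from h import *
import cv2
im=get_image('scene');v,u=np.mgrid[298:326,348:412];v=v.ravel();u=u.ravel()
z=im['range_z'][v,u].astype(float);n=cv2.undistortPoints(np.stack([u,v],1).astype(float)[:,None],im['K'],np.array(im['distortion']))[:,0]
P=(np.c_[n,np.ones(len(n))]*z[:,None])@np.array(im['rotation']).T+im['origin']
q=P-np.array([.475,-.162,.016]);X=np.array([.391,-.921]);Y=np.array([.921,.391])
T=np.c_[q[:,:2]@X,q[:,:2]@Y,q[:,2]]*1000
hsv=cv2.cvtColor(im['frame'],cv2.COLOR_RGB2HSV)[v,u]
m=(abs(T[:,0])<40)&(abs(T[:,1])<19)&(T[:,2]>6)
for p,c in sorted(zip(T[m].round(0).astype(int).tolist(),hsv[m].tolist())):print(p,c,end=' ')
print(search_frame('scene','bead_1'))
E
```

```text
Traceback (most recent call last):
ValueError: operands could not be broadcast together with shapes (1792,) (3,)
```

```bash
python3 - <<'E'
from h import *
import cv2
im=get_image('scene');v,u=np.mgrid[298:326,348:412];v=v.ravel();u=u.ravel()
z=im['range_z'][v,u].astype(float);n=cv2.undistortPoints(np.stack([u,v],1).astype(float)[:,None],im['K'],np.array(im['distortion']))[:,0]
r=np.array(im['rotation']);print(r.shape)
Rm=(R.from_rotvec(r) if r.shape==(3,) else R.from_quat(r)) if r.ndim==1 else R.from_matrix(r)
P=Rm.apply(np.c_[n,np.ones(len(n))]*z[:,None])+np.array(im['origin'])
q=P-np.array([.475,-.162,.016]);X=np.array([.391,-.921]);Y=np.array([.921,.391])
T=np.c_[q[:,:2]@X,q[:,:2]@Y,q[:,2]]*1000
m=(abs(T[:,0])<34)&(abs(T[:,1])<19)&(T[:,2]>6)
print(sorted(T[m].round(0).astype(int).tolist()))
print([(d['point'].__repr__(),d['p']) for d in search_frame('scene','bead_1')])
E
```

```text
(3,)
[[-34, -18, 16], [-34, -10, 11], [-34, 13, 11], [-33, 9, 10], [-33, 11, 10], [-32, -11, 11], [-32, -10, 13], [-32, 5, 7], [-32, 6, 10], [-32, 11, 13], [-31, 3, 10], [-31, 8, 11], [-31, 8, 13], [-31, 16, 12], [-30, -14, 16], [-30, -13, 13], [-30, 5, 9], [-30, 5, 11], [-29, -19, 15], [-29, -8, 12], [-29, -6, 13], [-29, 6, 13], [-29, 8, 13], [-29, 9, 9], [-29, 9, 15], [-29, 16, 12], [-28, -13, 14], [-28, -5, 12], [-28, 5, 7], [-28, 5, 9], [-28, 11, 13], [-28, 13, 10], [-27, -11, 15], [-27, 5, 8], [-27, 5, 10], [-27, 7, 12], [-27, 8, 10], [-27, 12, 14], [-27, 15, 13], [-26, -14, 15], [-26, 4, 6], [-26, 8, 14], [-26, 9, 11], [-26, 16, 13], [-25, -14, 13], [-25, -11, 13], [-25, -10, 14], [-25, 4, 7], [-25, 5, 12], [-25, 6, 10], [-25, 7, 7], [-25, 11, 13], [-25, 14, 12], [-24, -8, 13], [-24, 7, 9], [-24, 8, 12], [-24, 9, 9], [-24, 18, 12], [-23, -13, 13], [-23, -12, 14], [-23, 5, 8], [-23, 10, 9], [-23, 10, 11], [-23, 11, 14], [-23, 12, 12], [-22, -9, 12], [-22, 7, 7], [-22, 7, 9], [-22, 16, 11], [-21, -13, 13], [-21, -6, 8], [-21, -4, 9], [-21, 10, 7], [-21, 10, 9], [-21, 10, 14], [-2
[... 351 characters left out ...]
[-15, -1, 14], [-15, 5, 12], [-14, -7, 8], [-14, -7, 10], [-14, -7, 12], [-14, -1, 14], [-13, -6, 14], [-13, -5, 9], [-13, -5, 11], [-13, -3, 13], [-13, 4, 13], [-12, -8, 10], [-12, -2, 13], [-12, 0, 14], [-11, -8, 11], [-11, -5, 7], [-11, -5, 12], [-11, -5, 14], [-11, 3, 14], [-10, -4, 11], [-10, -3, 9], [-10, -2, 11], [-10, -1, 15], [-10, 7, 12], [-9, -4, 7], [-9, 1, 14], [-8, -6, 11], [-8, -5, 12], [-8, -3, 15], [-8, -1, 12], [-8, 4, 10], [-8, 4, 12], [-7, -7, 10], [-7, -5, 6], [-6, -4, 8], [-6, -4, 14], [-6, -3, 11], [-6, -2, 9], [-6, 19, 17], [-5, -3, 13], [-5, -2, 7], [-5, -1, 8], [-5, 0, 9], [3, 19, 9], [6, 19, 17], [8, 18, 8], [20, 18, 18], [22, 19, 8], [31, 18, 19], [32, 19, 12]]
[]
```

The depth points show all three beads lying flat in the tray, with tops about 15 mm above the floor. I'll ease up at about 40 mm/s.

>>> arm_command([
  [0,-3,0,0,0,0,0],
  [0,-5,0,0,0,0,0],
  [0,-5,0,0,0,0,0],
  [0,-5,0,0,0,0,0],
  [0,-5,0,0,0,0,0],
])

```text
clock: 10.07
position: [0.5019, -0.0702, 0.2472]
ee_rot: [-0.323, 1.546, 0.323]
force: [-0.1, 0.3, 2.0]
width: -0.0
```

>>> arm_command([
  [0,-5,0,0,0,0,0],
  [0,-5,-1,0,0,0,0],
  [0,-5,-1,0,0,0,0],
  [0,-5,-1,0,0,0,0],
  [0,-5,0,0,0,0,0],
])

```text
clock: 10.7
position: [0.5031, -0.073, 0.2721]
ee_rot: [-0.323, 1.546, 0.323]
force: [0.7, -1.0, 0.9]
width: 0.002
```

>>> arm_command([
  [0,-4,0,0,0,0,0],
  [0,-4,0,0,0,0,0],
  [0,-4,0,0,0,0,0],
  [0,-4,0,0,0,0,0],
  [0,-4,0,0,0,0,0],
])

```text
clock: 11.32
position: [0.503, -0.0728, 0.292]
ee_rot: [-0.323, 1.547, 0.323]
force: [-0.3, -0.5, 0.3]
width: 0.006
```

>>> arm_command([
  [0,-4,0,0,0,0,0],
  [0,-5,0,0,0,0,0],
  [0,-15,0,0,0,0,0],
  [0,-30,0,0,0,0,0],
  [0,-40,0,0,0,0,0],
])

```text
clock: 11.95
position: [0.5027, -0.0729, 0.387]
ee_rot: [-0.323, 1.548, 0.323]
force: [1.2, -0.5, 0.3]
width: 0.002
```

>>> arm_command([
  [0,-30,40,0,0,0,0],
  [0,0,55,0,0,0,0],
  [0,0,55,0,0,0,0],
  [0,0,30,0,0,0,0],
  [0,0,0,0,0,0,0],
])

```text
clock: 12.58
position: [0.4302, 0.094, 0.4165]
ee_rot: [-0.326, 1.545, 0.327]
force: [1.0, -0.9, -0.2]
width: 0.005
```

```bash
python3 - <<'E'
from h import *
import cv2
st()
s=get_image('scene')['frame'][220:380,290:510,::-1]
pp('top','lever_pad','lever_pivot','cradle','bead_1_center','glue_bottle','vial_1')
t=get_image('top')['frame'][180:300,310:475,::-1]
a=cv2.resize(s,(396,288),interpolation=cv2.INTER_CUBIC);b=cv2.resize(t,(396,288),interpolation=cv2.INTER_CUBIC)
cv2.imwrite('pics/s5.png',np.hstack([a,b]))
E
```

```text
t 12.57 tip [0.4303 0.0942 0.2385] F [ 1.  -0.9 -0.2] w 0.01
top lever_pad [([0.504, -0.075, 0.109], 0.9)]
top lever_pivot [([0.543, -0.162, 0.063], 0.91)]
top cradle [([0.54, -0.16, 0.064], 0.85)]
top bead_1_center [([0.457, -0.14, 0.02], 0.43)]
top glue_bottle []
top vial_1 [([0.61, 0.28, 0.005], 0.63), ([0.474, -0.134, 0.025], 0.27)]
```

View pics/s5.png

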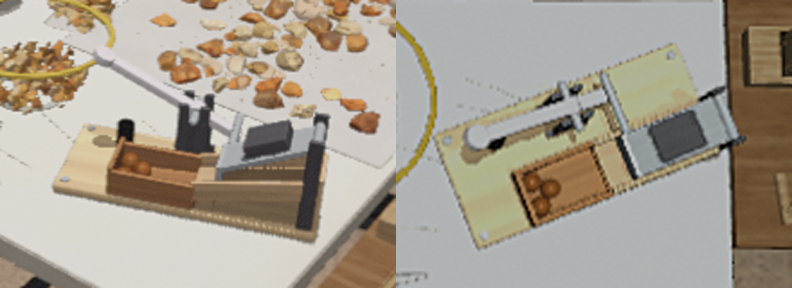

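The pad is up at (478, 137) in the right-hand view, the pin is in its cradle and the flap is closed. All three beads are in the tray near (545, 190), and the arm is clear.

```bash
python3 -c "
from cell import arm
print(arm.sign_off())"
```

```text
the job is handed in; nothing more can be done
None
```

I pressed the lever pad down with closed fingers and held it until all three beads had rolled into the tray. I then let it up at about 30–40 mm/s, moved the arm clear and handed the job in at about 12.6 s. No verdict was reported.

- **Lever:** in the last check the pad was back at 109 mm. The pin was found about 3–4 mm from the cradle point, which is within the networks' accuracy.
- **Flap and beads:** in the last picture the flap looks closed and all three beads are in the tray. Depth readings taken while the lever was held down showed them lying flat, not stacked.
- **Force:** the highest force I read while pressing was about 6 N, and readings were near zero after release. I only sampled at the end of each move, so I did not measure a first-touch peak or the flap's closing speed.
- **Bystanders:** one vial was found again where it started. The networks missed the glue bottle and the other vial in the last picture, with the arm nearby. The fingertips passed only about 0.23 m above the table there and felt no contact, so I don't expect they moved.

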